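Lock the reel and hold the strap tensioner wound forward

TASK

I want to load this bench strap dispenser. First slide the reel's barrel bolt fully home into the keeper on the reel, and only then swing the sprung tension arm round by its upright roller until it is against its thick stop post, and keep holding it there with the gripper: finish while still holding the arm against the stop, because its spring throws it back as soon as you let go. Leave the bottle, jar, tape roll and board where they are.

Things in the scene. Friction and masses are not known exactly. Their poses are not given: they have to be found in the camera images.
- reel_stand: Dark steel plate fixed to the bench, carrying the barrel bolt and a reel. Origin: on the bench (z = 0) under the middle of the knob's travel. y axis: the bolt's sliding direction, from knob to keeper and reel; z up. Two steel guides of the bolt, 37 mm wide in x and 50 mm high, stand at y = -61 to -47 mm and y = +43 to +57 mm.
- reel (a joint): Turn of the wooden reel (180 mm across, axis at y = +190 mm of reel_stand, top flange 67 mm and spindle top 98 mm above the bench) on its vertical spindle, rad. It starts at 0, keeper in line with the bolt, and is stiff (0.5 N m).
- bolt_knob (a point): Centre of the barrel bolt's upright steel knob: a vertical cylinder 18 mm in diameter and 36 mm tall, centre 72 mm and top 90 mm above the bench. It moves along the y axis of reel_stand at x = 0: y = -22.5 mm fully drawn, +22.5 mm fully home. The bolt rod is 14 mm thick, its axis 36 mm above the bench.
- bolt (a joint): How far the bolt is slid towards the reel, in m: 0 fully drawn, 0.045 fully home (end of travel). Sliding friction about 3 N; it stays where it is left.
- keeper (a point): Where the centre of the keeper's bore is when the reel is in its starting position: a steel loop on the rim of the reel, mouth 21 mm wide, that the bolt's tip enters; 36 mm above the bench, at y = +81 mm of reel_stand.
- tension_base: Dark steel plate 150 x 150 mm fixed to the bench, carrying the sprung tension arm, its hanger bracket (76 mm high, over the pivot and on its +y side) and two posts. Origin: on the bench (z = 0) under the arm's pivot; z up. In this frame the arm points to angle -2.121 rad (from +x towards +y) when at rest and to -1.021 rad at its stop.
- pivot (a point): Point on the arm's vertical pivot axis, 88 mm above the bench.
- roller (a point): Middle of the upright black roller at the end of the tension arm: a vertical cylinder 28 mm in diameter, from 60 to 104 mm above the bench, this point 88 mm above the bench and 130 mm from the pivot axis.
- stop_post (a point): Top of the thick stop post (14 mm in diameter, 56 mm high) that the side of the arm meets at the end of its swing, 68 mm from the pivot. A thinner, lower post marks where the arm rests.
- winding (a joint): Angle of the tension arm, rad: 0 at rest, grows as it is wound anticlockwise seen from above, 1.10 at the stop (hard end). The spring always pulls it back to 0: about 2.5 N at the roller at rest, 7.2 N at the stop.
- tension_arm: The rigid swinging cage of the tension arm with its roller. Origin on the pivot axis at bench height (z = 0); its x axis runs along the arm from the pivot to the roller, z is up. Flat two-plate aluminium cage 24 mm wide, its top 59 mm above the bench.
- bottle: Bystander: amber bottle, 60 mm diameter, 150 mm tall, origin at the centre of its underside. Leave it.
- jar: Bystander: glass jar with steel lid, 76 mm diameter, 110 mm tall, origin at the centre of its underside. Leave it.
- tape_roll: Bystander: ring-shaped cardboard tape roll lying flat, 100 mm diameter, 45 mm tall, origin at the centre of its underside. Leave it.
- board: Bystander: black board 160 x 100 x 18 mm lying flat, origin at the centre of its underside. Leave it.
There are look-alikes about, which are no part of the job. What is shaped like the tension_base but blue or purple is not meant.

How it is judged:
On the way, in this order (a step that is already met when the one before it is completed fails the run):
1. the bolt is fully home in the keeper, the tension arm still at rest (value of joint bolt above 0.041 m and value of joint winding below 0.3 rad), for 0.2 s.
2. the tension arm is wound to its stop, the bolt still home (value of joint winding above 1.04 rad and value of joint bolt above 0.041 m), for 0.5 s.
At the end, for the whole second after the job is handed in: The bolt is within 4 mm of fully home (joint above 0.041 m) and the tension arm is held still by the gripper within 0.06 rad of its stop (joint above 1.04 rad), the gripper or robot pressing on it with more than 1.5 N, through the last second (all of step 2 and velocity of joint winding between -0.1 and 0.1 rad/s and contact force between any of the fingers, the arm and tension_arm above 1.5 N); the arm keeps its last pose, push and grip.
It fails at once if the tension arm is wound up before the bolt is home (value of joint winding above 0.5 rad and value of joint bolt below 0.035 m).
It fails at once if a bystander is moved more than 40 mm (distance of any of bottle, jar, tape_roll, board from where it was at the start of the episode above 0.04 m).
It also fails if it takes over 48 s, if anything falls off the work surface, if the arm or the gripper's body presses on something with over 40 N, if the wrist force passes 120 N, or if a joint passes its speed limit or range.

ROBOT

A 7-joint arm with a two-finger parallel gripper is mounted at the origin on the work surface. World frame = base frame: x ahead of the robot, y to its left, z up, the work surface at z = 0. Lengths are in m, angles in rad, forces in N, time in s.
With the tool pointing down it reaches from about 0.4 to 0.875 m from the base axis. Payload 19.3 kg.
Tool frame: the origin (TCP) lies at the centre of the arm's flange, where the gripper is bolted on; the fingertips stand 173 mm ahead of it and the grasp point (between the pads) lies 155 mm ahead of it; z points along the fingers, y is the line along which they close (so a half turn about z gives the same grasp; the last joint's range is limited). The gripper opens to 85 mm and grips with 20 to 120 N. Pads are 22 mm wide; open, the fingers measure 114 mm over their backs; the gripper's body (76 mm by 85 mm) begins 54 mm behind the grasp point. The pads swing forward as they close: fully open they stand 13 mm farther back than shut.
Start: joints at [-1.249, 0.521, -0.036, 1.599, 0.021, 1.021, -0.113], TCP at [0.239, 0.578, 0.405] pointing down, gripper open.
Joint ranges: [-2.91, 2.91], [-0.3, 2.13], [-1.5, 1.42], [0.17, 2.43], [-1.26, 4.41], [0.16, 1.93], [-2.52, 2.52]. Speed limits (rad/s): [1.89, 1.89, 2.39, 2.39, 3.01, 3.01, 3.01].

INTERFACE

Orientations are given as [roll, pitch, yaw] about the fixed x, y, z axes, in that order (R = Rz(yaw) Ry(pitch) Rx(roll)).
In Python, from rig import robot gives the robot as it stands. The module is installed in compiled form; this text tells all that it offers.
- The arm moves only by the tool send_rows, never from a script. Its argument "targets" is a list of rows, each an object with "translation": the shift along the tool's x, y, z in mm, a list of three; "twist": the turn, a rotation vector about the tool's x, y, z in degrees, a list of three; "jaw": the opening, from 0 (shut) to 1 (fully open). A call has 1 to 20 rows; each row shifts and turns the commanded pose from where the row before left it, along the tool's axes as they then stand; what a row does not reach is not made up. A row lasts 1/8 s, in which the tool goes at most 62.5 mm and 10.7 degrees, less where a joint would pass 70% of its speed; a pose out of reach is approached as far as the arm can. A call with a gripper value outside its range is refused whole. The fingers move at their own pace and stop on an object; "grip_force" is the grip in N (left out, the last holds). Time passes only in rows, so rows that do not move let the fingers close. It gives the time, the measured TCP pose, the force, the opening and the grip force at its end, in the units of the state.
- robot.get_state(): the state, without advancing time (a new reading comes with each control period).
- robot.grab_frame(name): name is "scene" or "top" or "wrist"; returns a dict with "img" (384x512x3 uint8, red, green, blue), "camera_matrix" (3x3 intrinsics, pixels), "position" and "attitude" of the camera in the world. Camera axes: x right, y down, z forward; pixel columns grow to the right and rows downward; lengths in m; the calibration is good to about 2 mm. A picture is of the moment at which its call begins. There is no depth.
- robot.close_job(): hands the job in; it is judged then, once.
The state is a dict: "t": time; "joint_pos": joint angles; "joint_velocities": joint speeds; "joint_torque": joint torques, N m; "tcp_pos": TCP position; "orientation": TCP orientation; "wrist_force": force on the tool from outside, world axes, zero at the start; "torque": the same for the moment, N m; "finger_gap": finger opening in m; "finger_force": force on a finger pad.
Only numpy, scipy, OpenCV 4.12 (cv2) and the standard library are available. Lean on these libraries where they do the work, as an engineer would, in place of code of your own. Each camera call takes 0.05 s, during which the arm holds its last target. There are 200 camera calls.

## Working session

There is one attempt and no reset: what is moved stays moved. The work goes in short steps, Python scripts to look and compute and a tool call to move; the robot and the scene stay as the last step left them, time stands still between calls to the robot, and variables do not carry over. Pictures are saved under pics/ and viewed, at most 10 in all, crops included, and the job is handed in when it is done.

Besides the shell and the picture viewer there is one more tool, called after "Request:" by a JSON object that holds its "method" and its "body", one argument or row to a line. send_rows: Moves the arm, as the interface text tells. Its arguments: {"type":"object","properties":{"targets":{"type":"array"},"grip_force":{"type":"number"}},"required":["targets"]}

```bash
mkdir -p pics
cat > h.py <<'E'
import numpy as np, cv2
from rig import robot
from scipy.spatial.transform import Rotation as R
def grab(n):
    f=robot.grab_frame(n); a=np.array(f["attitude"])
    f["R"]=a if a.shape==(3,3) else R.from_euler("xyz",a).as_matrix() if a.size==3 else R.from_quat(a).as_matrix()
    return f
def ray(f,uv,z):
    d=f["R"]@np.linalg.inv(f["camera_matrix"])@np.array([*uv,1.]); p=np.array(f["position"])
    return p+d*(z-p[2])/d[2]
def proj(f,p):
    q=f["camera_matrix"]@(f["R"].T@(np.array(p)-f["position"])); return q[:2]/q[2]
def save(f,n,s=1): cv2.imwrite("pics/"+n,cv2.resize(f["img"][:,:,::-1],None,fx=s,fy=s,interpolation=cv2.INTER_CUBIC))
E
python3 - <<'E'
from h import *
import pickle
for n in("top","scene"):
    f=grab(n); save(f,n+"0.png",1.5); print(n,f["position"],f["attitude"],f["camera_matrix"]); pickle.dump(f,open(n+".pkl","wb"))
print(robot.get_state())
E
```

```text
top [ 0.42750599 -0.02048167  1.12896895] [-3.03344775e+00  1.84971781e-03 -1.57491206e+00] [[382.988464     0.         257.4181394 ]
 [  0.         382.988464   194.39590028]
 [  0.           0.           1.        ]]
scene [ 0.92863488 -0.50256154  1.1569435 ] [-2.60343467e+00 -1.50476522e-03  7.04435521e-01] [[395.65071538   0.         255.43442042]
 [  0.         395.65071538 193.87131352]
 [  0.           0.           1.        ]]
{'t': 0.1, 'joint_pos': array([-1.24922505,  0.52194372, -0.0363266 ,  1.59992412,  0.02122687,
        1.02111927, -0.1128018 ]), 'joint_velocities': array([ 0.00013795, -0.00242075,  0.00122214,  0.00066405,  0.00078042,
       -0.00112507,  0.00086487]), 'joint_torque': array([ 3.97429685e-03, -9.28470469e+01,  1.98447950e+00, -3.70527112e+01,
        1.81821623e-02,  5.36783147e-03,  1.42285671e-05]), 'tcp_pos': array([0.23861876, 0.57752589, 0.40419951]), 'orientation': array([-3.14058825e+00,  9.38844400e-05,  2.74982150e+00]), 'wrist_force': array([ 0.01884552,  0.40090235, -0.62443078]), 'torque': array([-0.00507602,  0.04132397,  0.00810164]), 'finger_force': 0.0, 'finger_gap': 0.08572033816108358}
```

View pics/top0.png

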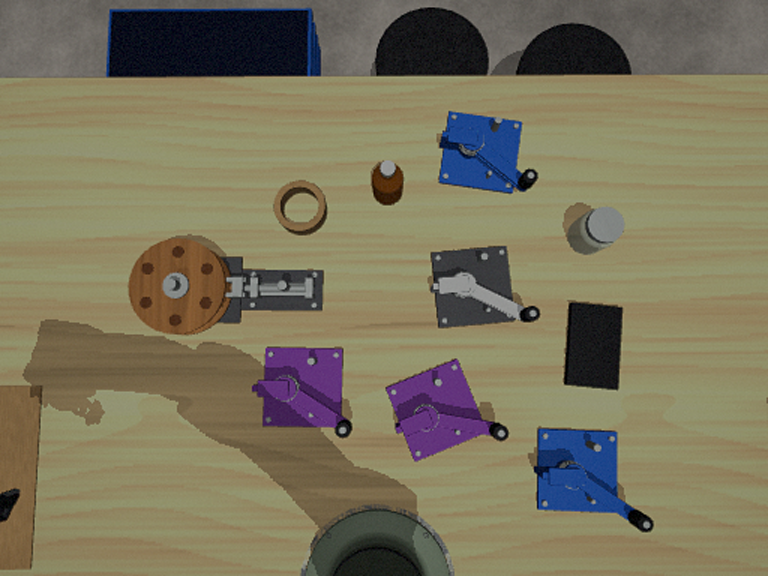

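View pics/scene0.png

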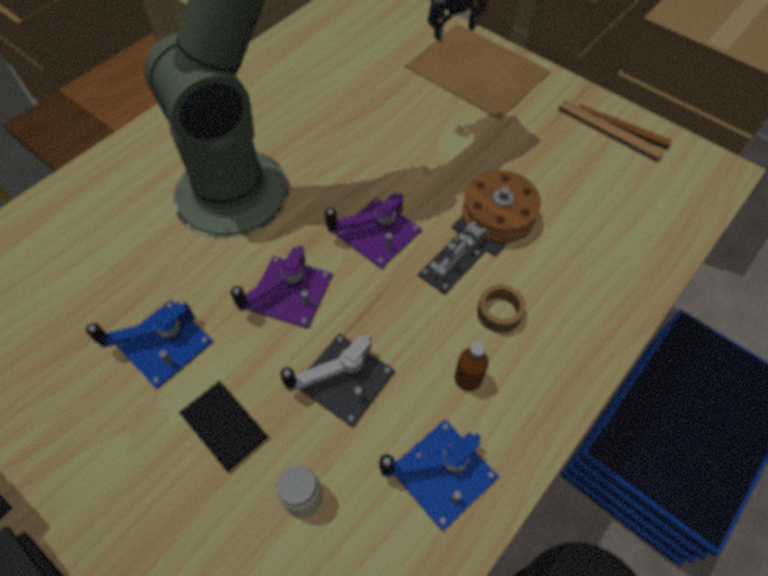

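Run:
```python
from h import *
import pickle
f=pickle.load(open("top.pkl","rb")); g=f["img"][:,:,::-1]
a=g[155:225,80:220]; b=g[155:225,270:380]
A=cv2.resize(a,None,fx=5,fy=5,interpolation=2); B=cv2.resize(b,None,fx=5,fy=5,interpolation=2)
c=np.vstack([A[:300],]) 
im=np.zeros((600,800,3),np.uint8); A=cv2.resize(g[155:225,140:220],None,fx=4.9,fy=4.9,interpolation=2);B=cv2.resize(g[160:222,280:365],None,fx=4.7,fy=4.7,interpolation=2)
im[:A.shape[0],:A.shape[1]]=A; im[:B.shape[0],400:400+B.shape[1]]=B
cv2.imwrite("pics/crop.png",im[:345])
```

```text
(no output)
```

View pics/crop.png

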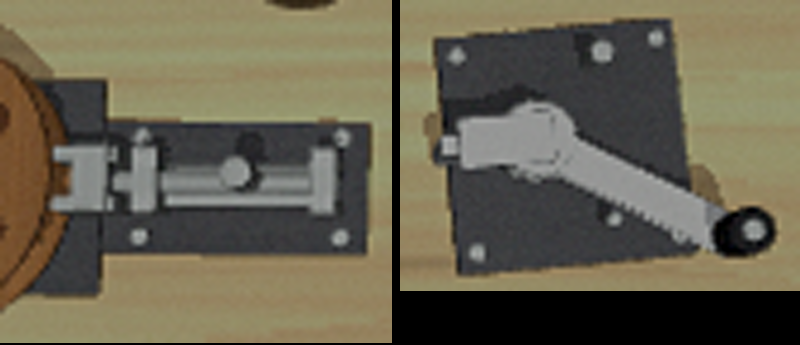

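Run:
```python
from h import *
import pickle
f=pickle.load(open("top.pkl","rb")); s=pickle.load(open("scene.pkl","rb"))
A=lambda x,y:(140+x/4.9-.4,155+y/4.9-.4)
B=lambda x,y:(280+(x-400)/4.7-.4,160+y/4.7-.4)
P={}
for n,uv,z in [("knob",A(235,168),.09),("g-",A(322,180),.05),("g+",A(145,180),.05),("keeper",A(85,178),.05),("bc1",A(142,133),.005),("bc2",A(342,137),.005),("bc3",A(340,238),.005),("bc4",A(139,237),.005),
 ("roller",B(755,231),.104),("stop",B(602,51),.056),("rest",B(614,218),.04),("p1",B(457,54),.005),("p2",B(656,38),.005),("p3",B(477,253),.005),
 ("c1",B(434,38),.005),("c2",B(672,18),.005),("c4",B(458,274),.005),("pivot",B(543,135),.076),("spindle",(174/1.5,286/1.5),.098),
 ("bottle",(388/1.5,166/1.5),.15),("jar",(606/1.5,223/1.5),.11),("board",(594/1.5,345/1.5),.018)]:
    p=ray(f,uv,z);P[n]=p; print(n,p.round(4), "scene px*1.5",(proj(s,p)*1.5).round())
for a,b in[("pivot","roller"),("pivot","stop"),("c1","c2"),("c1","c4"),("g-","g+"),("p1","p2")]:
    d=(P[b]-P[a])[:2]; print(a,b,np.hypot(*d),np.arctan2(d[1],d[0]))
```

```text
knob [0.5563 0.1719 0.09  ] scene px*1.5 [452. 245.]
g- [0.554  0.1288 0.05  ] scene px*1.5 [438. 267.]
g+ [0.5545 0.2313 0.05  ] scene px*1.5 [465. 238.]
keeper [0.5558 0.2661 0.05  ] scene px*1.5 [475. 229.]
bc1 [0.5884 0.2442 0.005 ] scene px*1.5 [478. 254.]
bc2 [0.5854 0.1232 0.005 ] scene px*1.5 [446. 287.]
bc3 [0.5242 0.1238 0.005 ] scene px*1.5 [425. 272.]
bc4 [0.5253 0.2447 0.005 ] scene px*1.5 [456. 239.]
roller [ 0.499  -0.2807  0.104 ] scene px*1.5 [286. 372.]
stop [ 0.6115 -0.2041  0.056 ] scene px*1.5 [358. 389.]
rest [ 0.5117 -0.2118  0.04  ] scene px*1.5 [319. 364.]
p1 [ 0.6188 -0.1211  0.005 ] scene px*1.5 [388. 371.]
p2 [ 0.6284 -0.2471  0.005 ] scene px*1.5 [351. 419.]
p3 [ 0.4928 -0.1319  0.005 ] scene px*1.5 [340. 340.]
c1 [ 0.6291 -0.1067  0.005 ] scene px*1.5 [396. 370.]
c2 [ 0.6412 -0.2576  0.005 ] scene px*1.5 [352. 427.]
c4 [ 0.4798 -0.1198  0.005 ] scene px*1.5 [339. 332.]
pivot [ 0.5581 -0.1648  0.076 ] scene px*1.5 [350. 354.]
spindle [0.5513 0.3645 0.098 ] scene px*1.5 [501. 190.]
bottle [ 0.7556 -0.0233  0.15  ] scene px*1.5 [478. 348.]
jar [ 0.6611 -0.4167  0.11  ] scene px*1.5 [296. 483.]
board [ 0.443  -0.4185  0.018 ] scene px*1.5 [222. 422.]
pivot roller 0.13017575590965325 -2.042455218022131
pivot stop 0.06630629149935682 -0.6344935245972009
c1 c2 0.1513743205082291 -1.4903223879004868
c1 c4 0.14985184984119396 -3.053937523999983
g- g+ 0.10252267570305693 1.5664648022809569
p1 p2 0.12638585451489565 -1.49404245197331
```

The candidates in top0.png are grey (470,287), blue (480,152) and (577,470), and purple (303,387) and (437,410). The crop confirms the grey arm on the dark plate is the one meant. Its roller is at crop (755,231), its thick post at (602,51), and the bolt knob at (235,168).

Request:
{"method": "send_rows", "body": {
  "targets": [
    {"translation": [0,0,0],"twist": [0,0,-7.5],"jaw": 1},
    {"translation": [0,0,0],"twist": [0,0,-7.5],"jaw": 1},
    {"translation": [0,0,0],"twist": [0,0,-7.4],"jaw": 1},
    {"translation": [-24,-31,0],"twist": [0,0,0],"jaw": 1},
    {"translation": [-24,-31,0],"twist": [0,0,0],"jaw": 1},
    {"translation": [-24,-31,0],"twist": [0,0,0],"jaw": 1},
    {"translation": [-24,-31,0],"twist": [0,0,0],"jaw": 1},
    {"translation": [-24,-31,0],"twist": [0,0,0],"jaw": 1},
    {"translation": [-24,-31,0],"twist": [0,0,0],"jaw": 1},
    {"translation": [-24,-31,0],"twist": [0,0,0],"jaw": 1},
    {"translation": [-24,-31,0],"twist": [0,0,0],"jaw": 1},
    {"translation": [-24,-31,0],"twist": [0,0,0],"jaw": 1},
    {"translation": [-24,-31,0],"twist": [0,0,0],"jaw": 1},
    {"translation": [-24,-31,0],"twist": [0,0,0],"jaw": 1},
    {"translation": [-24,-31,0],"twist": [0,0,0],"jaw": 1},
    {"translation": [-24,-31,0],"twist": [0,0,0],"jaw": 1},
    {"translation": [0,0,0],"twist": [0,0,0],"jaw": 1}
  ],
  "grip_force": 30
}}

```text
t: 2.22
tcp_pos: [0.5516, 0.1716, 0.4043]
orientation: [-3.14, -0.0, 3.136]
wrist_force: [-0.8, 0.7, -1.7]
finger_gap: 0.0855
finger_force: 0.0
```

Run:
```python
from h import *
f=grab("wrist"); save(f,"w1.png",1.5); s=robot.get_state(); print(s["t"],s["tcp_pos"],s["orientation"],s["joint_pos"].round(2),f["position"],f["attitude"])
for z,p in [("k",(.5563,.1719,.09)),("h",(.555,.2045,.09)),("d",(.555,.1595,.09))]: print(z,proj(f,p)*1.5)
import pickle; pickle.dump(f,open("w1.pkl","wb"))
```

```text
2.275 [0.55069781 0.17337241 0.40430625] [-3.14115928e+00 -5.71999508e-04  3.13857439e+00] [-0.39  0.45 -0.02  1.73  0.01  0.97  1.15] [0.4703231  0.17273594 0.37385205] [2.81880444e+00 1.74332011e-03 1.56411311e+00]
k [380.30828047 269.99990397]
h [424.27999902 268.06139841]
d [363.57686568 268.42010565]
```

View pics/w1.png

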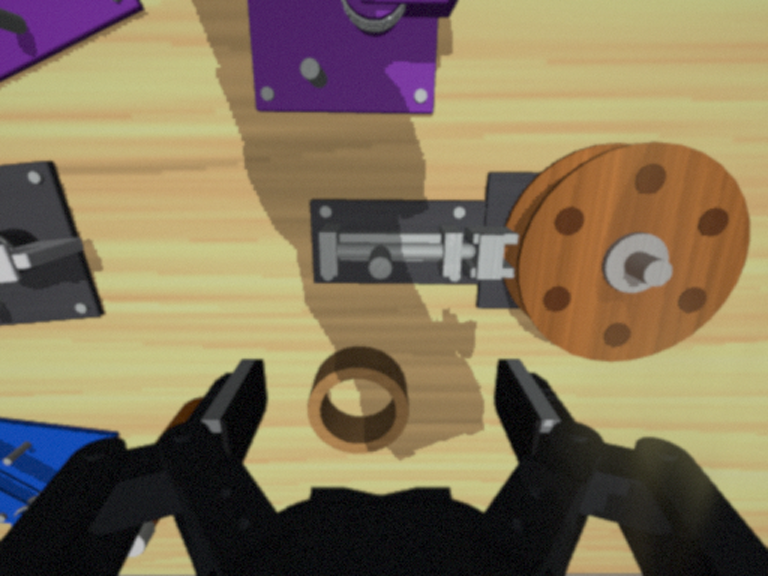

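The knob top at (380,267) agrees with the top-view position (x≈0.555, y≈0.172). Descending to grip it.

Request:
{"method": "send_rows", "body": {
  "targets": [
    {"translation": [-4,-1,30],"twist": [0,0,0],"jaw": 1},
    {"translation": [0,0,35],"twist": [0,0,0],"jaw": 1},
    {"translation": [0,0,35],"twist": [0,0,0],"jaw": 1},
    {"translation": [0,0,35],"twist": [0,0,0],"jaw": 1},
    {"translation": [0,0,25],"twist": [0,0,0],"jaw": 1},
    {"translation": [0,0,10],"twist": [0,0,0],"jaw": 1},
    {"translation": [0,0,0],"twist": [0,0,0],"jaw": 1},
    {"translation": [0,0,0],"twist": [0,0,0],"jaw": 0},
    {"translation": [0,0,0],"twist": [0,0,0],"jaw": 0},
    {"translation": [0,0,0],"twist": [0,0,0],"jaw": 0},
    {"translation": [0,0,0],"twist": [0,0,0],"jaw": 0},
    {"translation": [0,0,0],"twist": [0,0,0],"jaw": 0}
  ],
  "grip_force": 30
}}

```text
t: 3.78
tcp_pos: [0.5544, 0.1733, 0.2351]
orientation: [3.142, 0.0, 3.141]
wrist_force: [-0.6, -2.1, 6.0]
finger_gap: 0.0168
finger_force: 29.6
```

Run:
```python
from h import *
import pickle
f=pickle.load(open("w1.pkl","rb"))
for uv,z in [((380,267),.09),((329,255),.05),((453,255),.05),((658,272),.098)]: print(ray(f,np.array(uv)/1.5,z))
s=robot.get_state(); print(s["t"],s["tcp_pos"],s["orientation"],s["wrist_force"],s["finger_gap"],s["finger_force"])
```

```text
[0.55397794 0.1716866  0.09      ]
[0.55503986 0.12892569 0.05      ]
[0.55568575 0.2326696  0.05      ]
[0.55661866 0.37236957 0.098     ]
3.775 [0.55441935 0.17327793 0.23508704] [3.14155669e+00 3.90268511e-04 3.14054815e+00] [-0.63289768 -2.11856357  6.03520205] 0.016819189279714222 29.566206336021423
```

Request:
{"method": "send_rows", "body": {
  "targets": [
    {"translation": [0,5,0],"twist": [0,0,0],"jaw": 0},
    {"translation": [0,6,0],"twist": [0,0,0],"jaw": 0},
    {"translation": [0,6,0],"twist": [0,0,0],"jaw": 0},
    {"translation": [0,6,0],"twist": [0,0,0],"jaw": 0},
    {"translation": [0,4,0],"twist": [0,0,0],"jaw": 0},
    {"translation": [0,3,0],"twist": [0,0,0],"jaw": 0},
    {"translation": [0,2,0],"twist": [0,0,0],"jaw": 0},
    {"translation": [0,1,0],"twist": [0,0,0],"jaw": 0},
    {"translation": [0,0,0],"twist": [0,0,0],"jaw": 0},
    {"translation": [0,0,0],"twist": [0,0,0],"jaw": 0}
  ]
}}

```text
t: 5.03
tcp_pos: [0.5548, 0.2046, 0.235]
orientation: [-3.139, 0.0, 3.139]
wrist_force: [0.4, -11.7, 9.0]
finger_gap: 0.0171
finger_force: 30.1
```

Request:
{"method": "send_rows", "body": {
  "targets": [
    {"translation": [0,2,0],"twist": [0,0,0],"jaw": 0},
    {"translation": [0,0,0],"twist": [0,0,0],"jaw": 0},
    {"translation": [0,0,0],"twist": [0,0,0],"jaw": 0}
  ]
}}

```text
t: 5.4
tcp_pos: [0.5549, 0.2051, 0.235]
orientation: [-3.137, -0.0, 3.138]
wrist_force: [-1.1, -20.1, 12.2]
finger_gap: 0.0169
finger_force: 30.7
```

Request:
{"method": "send_rows", "body": {
  "targets": [
    {"translation": [0,-2,0],"twist": [0,0,0],"jaw": 0},
    {"translation": [0,0,0],"twist": [0,0,0],"jaw": 1},
    {"translation": [0,0,0],"twist": [0,0,0],"jaw": 1},
    {"translation": [0,0,0],"twist": [0,0,0],"jaw": 1},
    {"translation": [0,0,0],"twist": [0,0,0],"jaw": 1},
    {"translation": [0,0,-20],"twist": [0,0,0],"jaw": 1},
    {"translation": [0,0,-40],"twist": [0,0,0],"jaw": 1},
    {"translation": [0,0,-50],"twist": [0,0,0],"jaw": 1},
    {"translation": [0,0,-50],"twist": [0,0,0],"jaw": 1},
    {"translation": [0,-15,0],"twist": [0,0,0],"jaw": 1},
    {"translation": [0,-15,0],"twist": [0,0,0],"jaw": 1},
    {"translation": [0,0,0],"twist": [0,0,0],"jaw": 1}
  ]
}}

```text
t: 6.9
tcp_pos: [0.5543, 0.1749, 0.3938]
orientation: [-3.14, -0.002, 3.139]
wrist_force: [-0.5, 0.4, 0.6]
finger_gap: 0.0855
finger_force: 0.0
```

Run:
```python
from h import *
f=grab("wrist"); save(f,"w2.png",1.5); s=robot.get_state(); print(s["t"],s["tcp_pos"],s["orientation"],s["finger_gap"])
for p in [(.5545,.205,.09),(.5545,.201,.09)]: print(proj(f,p)*1.5)
import pickle; pickle.dump(f,open("w2.pkl","wb"))
```

```text
6.95 [0.55426576 0.17581314 0.39375887] [-3.14098801e+00 -1.55351880e-03  3.13963233e+00] 0.08536574587498996
[422.00952315 268.66663755]
[416.40597956 268.68762299]
```

View pics/w2.png

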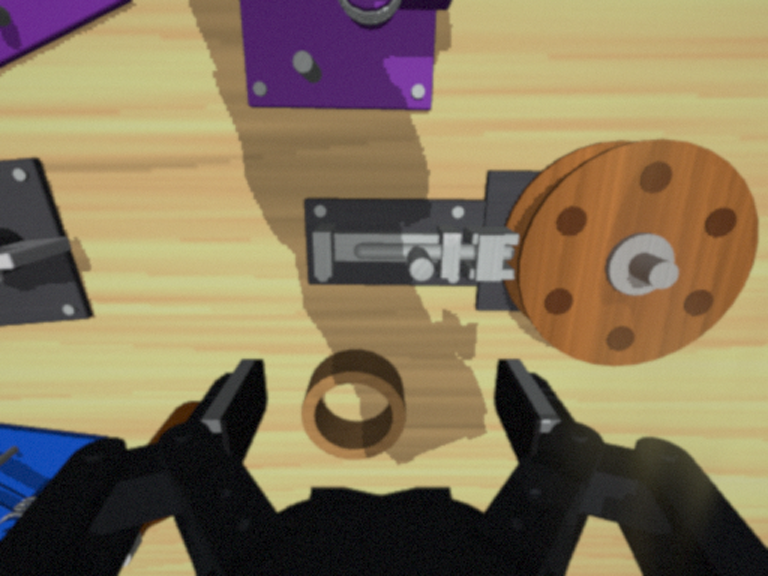

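w2.png shows the knob at (422,268), which puts it at y≈0.205, so the bolt is fully home with its tip in the keeper. Now to the roller.

Request:
{"method": "send_rows", "body": {
  "targets": [
    {"translation": [5,-38,0],"twist": [0,0,0],"jaw": 1},
    {"translation": [5,-38,0],"twist": [0,0,0],"jaw": 1},
    {"translation": [5,-38,0],"twist": [0,0,0],"jaw": 1},
    {"translation": [5,-38,0],"twist": [0,0,0],"jaw": 1},
    {"translation": [5,-38,0],"twist": [0,0,0],"jaw": 1},
    {"translation": [5,-38,0],"twist": [0,0,0],"jaw": 1},
    {"translation": [5,-38,0],"twist": [0,0,0],"jaw": 1},
    {"translation": [5,-38,0],"twist": [0,0,0],"jaw": 1},
    {"translation": [5,-38,0],"twist": [0,0,0],"jaw": 1},
    {"translation": [5,-38,0],"twist": [0,0,0],"jaw": 1},
    {"translation": [5,-38,0],"twist": [0,0,0],"jaw": 1},
    {"translation": [0,-38,0],"twist": [0,0,0],"jaw": 1},
    {"translation": [0,0,0],"twist": [0,0,0],"jaw": 1}
  ]
}}

```text
t: 8.57
tcp_pos: [0.4985, -0.2818, 0.3938]
orientation: [-3.141, -0.001, 3.137]
wrist_force: [-0.3, 0.8, 0.5]
finger_gap: 0.0853
finger_force: 0.0
```

Request:
{"method": "send_rows", "body": {
  "targets": [
    {"translation": [0,0,0],"twist": [0,0,9],"jaw": 1},
    {"translation": [0,0,0],"twist": [0,0,9],"jaw": 1},
    {"translation": [0,0,0],"twist": [0,0,9],"jaw": 1},
    {"translation": [0,0,0],"twist": [0,0,9],"jaw": 1},
    {"translation": [0,0,0],"twist": [0,0,9],"jaw": 1},
    {"translation": [0,0,0],"twist": [0,0,9],"jaw": 1},
    {"translation": [0,0,0],"twist": [0,0,9],"jaw": 1},
    {"translation": [0,0,0],"twist": [0,0,9],"jaw": 1},
    {"translation": [0,0,0],"twist": [0,0,9],"jaw": 1},
    {"translation": [0,0,0],"twist": [0,0,9],"jaw": 1},
    {"translation": [0,0,0],"twist": [0,0,9],"jaw": 1},
    {"translation": [0,0,0],"twist": [0,0,9],"jaw": 1},
    {"translation": [0,0,0],"twist": [0,0,9],"jaw": 1},
    {"translation": [0,0,0],"twist": [0,0,0],"jaw": 1},
    {"translation": [0,0,0],"twist": [0,0,0],"jaw": 1}
  ]
}}

```text
t: 10.45
tcp_pos: [0.4992, -0.2789, 0.3944]
orientation: [-3.141, -0.0, 1.103]
wrist_force: [0.6, 0.5, 0.5]
finger_gap: 0.0855
finger_force: 0.0
```

Run:
```python
from h import *
f=grab("wrist"); save(f,"w3.png",1.5); s=robot.get_state(); print(s["t"],s["tcp_pos"],s["orientation"],s["joint_pos"].round(2))
for p in [(.499,-.2807,.104),(.5581,-.1648,.076),(.6115,-.2041,.056)]: print(proj(f,p)*1.5)
import pickle; pickle.dump(f,open("w3.pkl","wb"))
T=R.from_euler("xyz",s["orientation"]).as_matrix(); print(T.T@(np.array([.499,-.2807,.24])-s["tcp_pos"])*1000)
```

```text
10.5 [ 0.49909776 -0.27919096  0.39454311] [-3.14133243e+00 -1.66123454e-04  1.10222277e+00] [-0.02  0.52  0.62  1.78 -0.36  0.96  0.27]
[381.2739562  277.27376034]
[381.85729255  72.69517452]
[474.7186972   95.02162515]
[ -1.41620677   0.63449644 154.5427188 ]
```

View pics/w3.png

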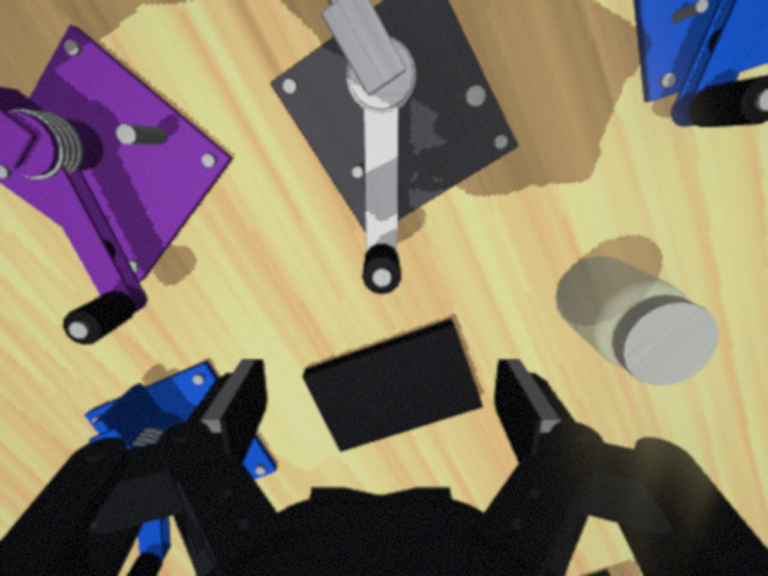

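w3.png shows the roller at (381,276) on the grey arm, exactly where predicted and centred between the fingers. The jar is clear at (640,320).

Request:
{"method": "send_rows", "body": {
  "targets": [
    {"translation": [-1,1,35],"twist": [0,0,0],"jaw": 1},
    {"translation": [0,0,35],"twist": [0,0,0],"jaw": 1},
    {"translation": [0,0,35],"twist": [0,0,0],"jaw": 1},
    {"translation": [0,0,30],"twist": [0,0,0],"jaw": 1},
    {"translation": [0,0,18],"twist": [0,0,0],"jaw": 1},
    {"translation": [0,0,0],"twist": [0,0,0],"jaw": 1},
    {"translation": [0,0,0],"twist": [0,0,0],"jaw": 0},
    {"translation": [0,0,0],"twist": [0,0,0],"jaw": 0},
    {"translation": [0,0,0],"twist": [0,0,0],"jaw": 0},
    {"translation": [0,0,0],"twist": [0,0,0],"jaw": 0},
    {"translation": [0,0,0],"twist": [0,0,0],"jaw": 0}
  ],
  "grip_force": 40
}}

```text
t: 11.88
tcp_pos: [0.4994, -0.281, 0.2423]
orientation: [3.141, -0.0, 1.099]
wrist_force: [-2.2, 1.9, 7.2]
finger_gap: 0.0271
finger_force: 38.7
```

Run:
```python
from h import *
s=robot.get_state(); print(s["t"],s["tcp_pos"],s["orientation"],s["wrist_force"],s["finger_gap"],s["finger_force"])
p=np.array([.5581,-.1648]); d=s["tcp_pos"][:2]-p; print(np.hypot(*d),np.arctan2(d[1],d[0]))
```

```text
11.875 [ 0.4994368  -0.28097192  0.24230143] [ 3.14103813e+00 -3.05290345e-04  1.09874785e+00] [-2.21522714  1.92394277  7.23201773] 0.027083073332156603 38.72801721096039
0.13014332675058415 -2.038411074392447
```

Request:
{"method": "send_rows", "body": {
  "targets": [
    {"translation": [0.2,7.9,0],"twist": [0,0,-3.5],"jaw": 0},
    {"translation": [0.3,7.9,0],"twist": [0,0,-3.5],"jaw": 0},
    {"translation": [0.2,7.9,0],"twist": [0,0,-3.5],"jaw": 0},
    {"translation": [0.3,7.9,0],"twist": [0,0,-3.5],"jaw": 0},
    {"translation": [0.2,7.9,0],"twist": [0,0,-3.5],"jaw": 0},
    {"translation": [0.3,7.9,0],"twist": [0,0,-3.5],"jaw": 0},
    {"translation": [0.2,7.9,0],"twist": [0,0,-3.5],"jaw": 0},
    {"translation": [0.3,7.9,0],"twist": [0,0,-3.5],"jaw": 0},
    {"translation": [0.2,7.9,0],"twist": [0,0,-3.5],"jaw": 0},
    {"translation": [0.3,7.9,0],"twist": [0,0,-3.5],"jaw": 0},
    {"translation": [0.2,7.9,0],"twist": [0,0,-3.5],"jaw": 0},
    {"translation": [0.3,7.9,0],"twist": [0,0,-3.5],"jaw": 0},
    {"translation": [0.2,7.9,0],"twist": [0,0,-3.5],"jaw": 0},
    {"translation": [0,0,0],"twist": [0,0,0],"jaw": 0},
    {"translation": [0,0,0],"twist": [0,0,0],"jaw": 0}
  ]
}}

```text
t: 13.75
tcp_pos: [0.5991, -0.2879, 0.2423]
orientation: [3.142, -0.001, 1.893]
wrist_force: [-3.7, 5.7, 9.9]
finger_gap: 0.0272
finger_force: 39.2
```

```bash
cat > c.py <<'E'
from h import *
s=robot.get_state(); print(s["t"],s["tcp_pos"],s["orientation"],s["wrist_force"],s["finger_gap"],s["finger_force"],s["joint_pos"].round(2))
p=np.array([.5581,-.1648]); d=s["tcp_pos"][:2]-p; print(np.hypot(*d),np.arctan2(d[1],d[0])+2.0400)
T=R.from_euler("xyz",s["orientation"]).as_matrix(); print("tool force",T.T@s["wrist_force"])
E
python3 c.py
```

```text
13.75 [ 0.59912133 -0.28793182  0.24227619] [ 3.14150033e+00 -1.09612389e-03  1.89264088e+00] [-3.69513021  5.73145644  9.86869367] 0.027240949930951303 39.239121079444885 [ 0.19  0.8   0.28  1.61 -0.28  0.77  0.91]
0.12978518564746222 0.7907889709296274
tool force [ 6.61681223 -1.69153121 -9.86160296]
```

Request:
{"method": "send_rows", "body": {
  "targets": [
    {"translation": [0.2,7.9,0],"twist": [0,0,-3.5],"jaw": 0},
    {"translation": [0.3,7.9,0],"twist": [0,0,-3.5],"jaw": 0},
    {"translation": [0.2,7.9,0],"twist": [0,0,-3.5],"jaw": 0},
    {"translation": [0.3,7.9,0],"twist": [0,0,-3.5],"jaw": 0},
    {"translation": [0.2,7.9,0],"twist": [0,0,-3.5],"jaw": 0},
    {"translation": [0,2,0],"twist": [0,0,0],"jaw": 0},
    {"translation": [0,0,0],"twist": [0,0,0],"jaw": 0},
    {"translation": [0,0,0],"twist": [0,0,0],"jaw": 0},
    {"translation": [0,0,0],"twist": [0,0,0],"jaw": 0}
  ]
}}

```text
t: 14.88
tcp_pos: [0.6352, -0.2692, 0.2423]
orientation: [-3.141, -0.001, 2.198]
wrist_force: [-9.8, 3.9, 11.7]
finger_gap: 0.0271
finger_force: 39.4
```

```bash
python3 c.py
```

```text
14.875 [ 0.63516963 -0.26921589  0.24225777] [-3.14056854e+00 -1.45800140e-03  2.19774852e+00] [-9.76481879  3.88040562 11.70703514] 0.027062184025546637 39.44880545139313 [ 0.19  0.82  0.2   1.53 -0.21  0.81  1.1 ]
0.12977829272536068 1.105046825270287
tool force [  8.88830421  -5.64315861 -11.68831531]
```

Request:
{"method": "send_rows", "body": {
  "targets": [
    {"translation": [0,2,0],"twist": [0,0,0],"jaw": 0},
    {"translation": [0,1,0],"twist": [0,0,0],"jaw": 0},
    {"translation": [0,0,0],"twist": [0,0,0],"jaw": 0},
    {"translation": [0,0,0],"twist": [0,0,0],"jaw": 0},
    {"translation": [0,0,0],"twist": [0,0,0],"jaw": 0},
    {"translation": [0,0,0],"twist": [0,0,0],"jaw": 0}
  ]
}}

```text
t: 15.62
tcp_pos: [0.6364, -0.2686, 0.2422]
orientation: [-3.138, -0.002, 2.197]
wrist_force: [-19.1, -0.3, 16.9]
finger_gap: 0.0274
finger_force: 40.2
```

```bash
python3 c.py
python3 - <<'E'
from h import *
a=grab("top");b=grab("wrist")
im=np.hstack([a["img"][100:300,70:450],b["img"][:200,60:440]]); cv2.imwrite("pics/end.png",im[:,:,::-1])
E
```

```text
15.625 [ 0.63636912 -0.26856412  0.24219349] [-3.13783116e+00 -2.36710613e-03  2.19686061e+00] [-19.08524253  -0.28490786  16.86033184] 0.027409090934919212 40.21901071071625 [ 0.19  0.82  0.21  1.53 -0.2   0.82  1.1 ]
0.12997325942526142 1.1154501341227943
tool force [ 10.99219671 -15.69569075 -16.77543883]
```

View pics/end.png

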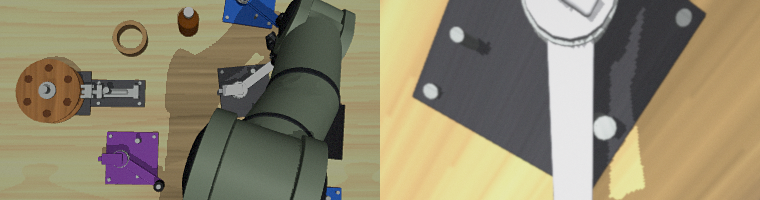

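The picture shows the arm's side touching the thick post at crop (604,127). The push force jumped to about 16 N against the 7.2 N spring, so it is on the stop. The bolt is home at (125,88) and the bystanders in view (tape roll, bottle) have not moved. Handing in.

```bash
python3 -c "
from rig import robot
print(robot.close_job())"
```

```text
the job is handed in; nothing more can be done
None
```

I slid the bolt fully home first, then wound the tension arm to its stop, and handed the job in with the gripper still holding it there; no verdict was returned.

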